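Hang up the dried dip strainers and shut the dryer

ROBOT

A 6-joint arm with a two-finger parallel gripper is mounted at the origin on the work surface. World frame = base frame: x ahead of the robot, y to its left, z up, the work surface at z = 0. Lengths are in m, angles in rad, forces in N, time in s.
With the tool pointing down it reaches from about 0.275 to 0.75 m from the base axis. Payload 10.2 kg.
Tool frame: the origin (TCP) lies midway between the tips of the shut fingers; the grasp point (between the pads) lies 19 mm behind it (env.hold_point_z is the distance from the TCP to the grasp point, in m); z points along the fingers, y is the line along which they close (so a half turn about z gives the same grasp; the last joint's range is limited). The gripper opens to 85 mm and grips with 20 to 120 N. Pads are 22 mm wide; open, the fingers measure 114 mm over their backs; the gripper's body (76 mm by 85 mm) begins 54 mm behind the grasp point. The pads swing forward as they close: fully open they stand 13 mm farther back than shut.
Start: joints at [-0.223, 0.313, 1.498, -0, 1.331, -0.223], TCP at [0.525, -0, 0.231] pointing down, gripper open.
Joint ranges: [-2.94, 2.94], [-0.97, 2.17], [0.19, 2.56], [-1.23, 4.37], [0.02, 3.11], [-2.88, 2.88]. Speed limits (rad/s): [2.39, 2.39, 3.01, 3.14, 3.14, 3.14].

INTERFACE

Orientations are given as a unit quaternion [x, y, z, w].
In Python, from bench import env, kinematics, monitor, eyes, job gives the robot as it stands. The module is installed in compiled form; this text tells all that it offers. Calls block until the motion is done:
- env.reach(position, orientation): joint-space move of the TCP to a pose.
- env.movel(position, velocity=0.15, frame=None, guard=None): straight line of the TCP; frame=None keeps the orientation; velocity is the mean speed in m/s. With guard (N) it stops when the force on the tool has changed by that much, and returns True; else False.
- env.set_joints(angles): joint-space move.
- env.release() and env.close_gripper(effort=None): open the fingers fully, or close them until they stop; effort is the grip in N (None keeps the last).
- env.hold(seconds).
- kinematics.ik(position, orientation): joint angles nearest the present ones, or None.
- monitor.sense(): the state.
- eyes.grab_frame(name): name is "scene" or "side" or "wrist"; returns a dict with "frame" (480x640x3 uint8, red, green, blue), "mtx" (3x3 intrinsics, pixels), "k1" (the pictures are not rectified: a ray, as slopes to the right and down, at radius r is drawn at 1 + k1 r^2 times it, then the intrinsics apply), "view" (4x4, takes a point from world to camera coordinates). Camera axes: x right, y down, z forward; pixel columns grow to the right and rows downward; lengths in m; the calibration is good to about 2 mm. A picture is of the moment at which its call begins. There is no depth.
A pose or a line that the arm cannot do raises env.MotionError and nothing moves.
- job.hand_in(): hands the job in; it is judged then, once.
The state is a dict: "clock": time; "joints": joint angles; "qvel": joint speeds; "joint_efforts": joint torques, N m; "position": TCP position; "ee_rot": TCP orientation; "contact_force": force on the tool from outside, world axes, zero at the start; "ft_torque": the same for the moment, N m; "finger_gap": opening from 0.0 (shut) to 1.0 (fully open); "gripper_force": force on a finger pad.
Only numpy, scipy, OpenCV 4.12 (cv2) and the standard library are available. Lean on these libraries where they do the work, as an engineer would, in place of code of your own. Each camera call takes 0.05 s, during which the arm holds its last target. There are 200 camera calls.

TASK

The dip strainers in the tool dryer are dry. Hang all of them by their handle loops on the one hook of the stand, nested one inside another, the largest first and nearest the post, and when the well is empty slide the dryer's glass hatch fully shut against its end frame to keep the hair out. Leave the clipper and the other things on the table where they are.

Things in the scene. Friction and masses are not known exactly. Their poses are not given: they have to be found in the camera images.
- strainer_a: largest dip strainer (may be absent): round perforated steel cup, 108 mm outside diameter, 46 mm high, wall 2.5, floor 3 mm, about 150 g, red vinyl on the upper handle. Origin: centre of underside, z up, +x to the handle: a hairpin of 4.4 mm wire, legs upright at x = 56 mm, y = -11 and +11 mm (26.4 mm overall, 18 mm clear between), open from the rim to the bend, top at 134 mm. Pinch it across both legs near the top
- strainer_a_eye (a point): underside of the bend at the top of that handle, the point that rests on the hook: x = 56 mm, z = 130 mm from the strainer's origin; axes as the strainer's
- strainer_b: second largest dip strainer (may be absent): round perforated steel cup, 86 mm outside diameter, 41 mm high, wall 2.5, floor 3 mm, about 120 g, blue vinyl on the upper handle. Origin: centre of underside, z up, +x to the handle: a hairpin of 4.4 mm wire, legs upright at x = 45 mm, y = -11 and +11 mm (26.4 mm overall, 18 mm clear between), open from the rim to the bend, top at 127 mm. Pinch it across both legs near the top
- strainer_b_eye (a point): underside of the bend at the top of that handle, the point that rests on the hook: x = 45 mm, z = 123 mm from the strainer's origin; axes as the strainer's
- strainer_c: third dip strainer (may be absent): round perforated steel cup, 64 mm outside diameter, 36 mm high, wall 2.5, floor 3 mm, about 90 g, yellow vinyl on the upper handle. Origin: centre of underside, z up, +x to the handle: a hairpin of 4.4 mm wire, legs upright at x = 34 mm, y = -11 and +11 mm (26.4 mm overall, 18 mm clear between), open from the rim to the bend, top at 120 mm. Pinch it across both legs near the top
- strainer_c_eye (a point): underside of the bend at the top of that handle, the point that rests on the hook: x = 34 mm, z = 116 mm from the strainer's origin; axes as the strainer's
- strainer_d: smallest dip strainer (may be absent): round perforated steel cup, 42 mm outside diameter, 31 mm high, wall 2.5, floor 3 mm, about 60 g, green vinyl on the upper handle. Origin: centre of underside, z up, +x to the handle: a hairpin of 4.4 mm wire, legs upright at x = 23 mm, y = -11 and +11 mm (26.4 mm overall, 18 mm clear between), open from the rim to the bend, top at 113 mm. Pinch it across both legs near the top
- strainer_d_eye (a point): underside of the bend at the top of that handle, the point that rests on the hook: x = 23 mm, z = 109 mm from the strainer's origin; axes as the strainer's
- hook: hook stand, fixed: dark round foot (110 mm, 14 mm high), upright 8 mm rod bent over into one level hook. Origin: under the foot's centre, on the rod's axis; z up. The hook runs along -x, straight from x = -10 to -94 mm, axis z = 156, top z = 160 mm, then turns up at its end. Handles go about 12 mm apart along it (7 to 19 mm between neighbouring sizes) for the cups to fit inside each other
- hook_tip (a point): top of the hook's upturned end: x = -106, z = 176 mm from the stand's origin, its highest point. A smaller cup passes over the hung cups' rims (78 to 84 mm below the hook's top), hook between its handle legs, then is lowered; it then hangs 7 mm higher than the next size
- hook_rest (a point): centre of the face of the rubber rest on the upright (x = -20, z = 52 mm from the stand's origin; 56 mm wide, 26 mm high). The first strainer hangs plumb against it with its handle at x = -23 to -27 mm of the stand; farther out it leans, its cup swinging towards the upright; each one nested in it leans a few degrees more
- dryer: tool dryer, fixed: white housing 252 (x) by 550 (y) by 75 mm high. Origin: on the table under the open well's centre; z up, +y to the closed fan housing. Well inside 236 (x) by 247 (y) mm, y = -137 to 110, floor z = 24 mm (strainers stand on it, handles up out of it), walls to 75 mm, aluminium hatch tracks along both long sides to 87 mm, end frame at the -y end to 88 mm
- hatch (a joint): travel in m of the green glass hatch that slides along the dryer's y on top of it: 0 shut, its edge against the end frame at the -y end of the well; 0.274 fully open, over the fan housing. It stays where it is left and takes about 3 N to slide
- hatch_pull (a point): centre of the top of the hatch's black pull bar (100 mm along the dryer's x, 12 mm thick along its y, 30 mm above the glass; its top is 113 mm and the glass 83 mm above the table). It lies 33 mm behind the hatch's leading (-y) edge; hatch shut, it is at y = -105 mm of the dryer's frame. Axes as the dryer's
- clipper: chrome hair clipper, 190 x 44 x 38 mm, lying; origin under its middle. Not part of the job: leave it be
- guard_comb: small black guard comb, 45 x 46 x 16 mm; origin on the table under it. Not part of the job: leave it be
- clip: purple plastic sectioning clip, 85 x 16 x 20 mm; origin on the table under it. Not part of the job: leave it be
- glass_cup: glass cup, 72 mm across, 85 mm high, standing; origin under its centre. Not part of the job: leave it be
- comb: grey comb lying flat, 175 x 30 x 4 mm; origin under its middle. Not part of the job: leave it be
- spray: amber bottle, 58 mm across, 150 mm high, standing; origin under its centre. Not part of the job: leave it be
- tin: round aluminium jar, 68 mm across, 45 mm high; origin under its centre. Not part of the job: leave it be
There are look-alikes about, which are no part of the job. Leave any purple look-alike of the strainer_c alone. Leave any yellow look-alike of the strainer_a alone.

How it is judged:
By the outcome, as a careful person would: the job done as asked, in the order asked, and still so for the second after the job is handed in, with the robot touching nothing.
Of strainer_a, strainer_b, strainer_c, strainer_d only 3 to 4 are there at a start; the rules pass over those that are not, and their reading is None.
At some moment in a run one of strainer_a, strainer_b, strainer_c, strainer_d may be knocked a few centimetres aside while the robot is not near it.
It also fails if it takes over 208 s, if anything falls off the work surface, if the arm or the gripper's body presses on something with over 40 N, if the wrist force passes 120 N, or if a joint passes its speed limit or range.

## Working session

There is one attempt and no reset: what is moved stays moved. The work goes in short steps, each a Python script; the robot and the scene stay as the last script left them, time stands still between calls to the robot, and variables do not carry over. Pictures are saved under pics/ and viewed, at most 19 in all, crops included, and the job is handed in when it is done.

```bash
mkdir -p pics; cat > h.py <<'E'
import numpy as np, cv2
from bench import env, kinematics, monitor, eyes, job
from scipy.spatial.transform import Rotation as R
def grab(n, save=None):
    f=eyes.grab_frame(n)
    if save: cv2.imwrite('pics/'+save+'.png', cv2.cvtColor(f['frame'],cv2.COLOR_RGB2BGR))
    return f
def ray(f,uv):
    uv=np.atleast_2d(np.float64(uv)); K=np.array(f['mtx'])
    d=(uv-K[:2,2])/[K[0,0],K[1,1]]; s=d.copy()
    for _ in range(30): s=d/(1+f['k1']*(s**2).sum(1,keepdims=True))
    V=np.array(f['view']); Rm=V[:3,:3]; o=-Rm.T@V[:3,3]
    D=np.c_[s,np.ones(len(s))]@Rm
    return o,D
def onz(f,uv,z):
    o,D=ray(f,uv); return o+D*((z-o[2])/D[:,2])[:,None]
def proj(f,P):
    P=np.atleast_2d(P); V=np.array(f['view']); c=P@V[:3,:3].T+V[:3,3]; s=c[:,:2]/c[:,2:]
    s=s*(1+f['k1']*(s**2).sum(1,keepdims=True)); K=np.array(f['mtx']); return s*[K[0,0],K[1,1]]+K[:2,2]
def tri(f1,a,f2,b):
    o1,D1=ray(f1,a);o2,D2=ray(f2,b);A=np.c_[D1[0],-D2[0]];t=np.linalg.lstsq(A,o2-o1,rcond=None)[0]
    p=o1+D1[0]*t[0];q=o2+D2[0]*t[1];return (p+q)/2,np.linalg.norm(p-q)
def down(yaw): # tool z down, tool y (closing) at angle yaw from world x... tool x = (cos,sin)
    c,s=np.cos(yaw),np.sin(yaw)
    return R.from_matrix(np.array([[c,s,0],[s,-c,0],[0,0,-1]])).as_quat()
E
python3 - <<'E'
from h import *
for n in("scene","side"):
    f=grab(n,n+'0');print(n,f['mtx'],f['k1'],np.round(f['view'],3))
s=monitor.sense();print(s['clock'],s['ee_rot'],env.hold_point_z)
E
```

```text
scene [[586.70762451   0.         322.99210769]
 [  0.         586.70762451 241.34470173]
 [  0.           0.           1.        ]] 0.03232258898248651 [[ 0.567  0.823 -0.005 -0.226]
 [ 0.597 -0.415 -0.686 -0.215]
 [-0.567  0.387 -0.727  1.654]
 [ 0.     0.     0.     1.   ]]
side [[482.72880943   0.         315.64793236]
 [  0.         482.72880943 236.04327151]
 [  0.           0.           1.        ]] -0.08438170640678962 [[-0.941 -0.339 -0.014  0.445]
 [-0.166  0.494 -0.853  0.21 ]
 [ 0.296 -0.8   -0.521  0.973]
 [ 0.     0.     0.     1.   ]]
0.1 [ 7.07123619e-01  7.07089707e-01 -3.09153761e-04 -4.88136627e-04] 0.0187
```

View pics/scene0.png

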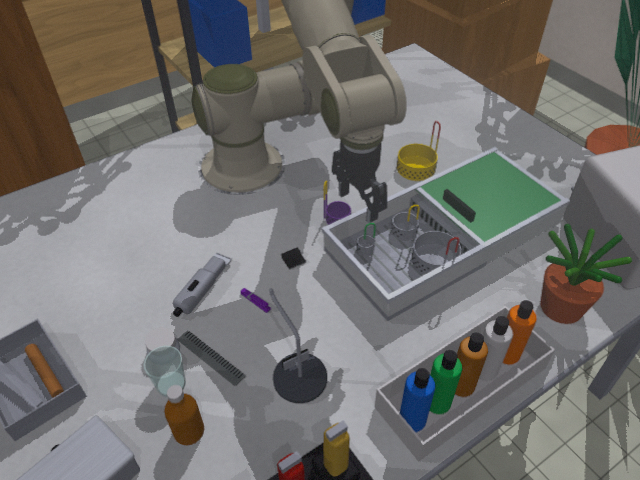

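View pics/side0.png

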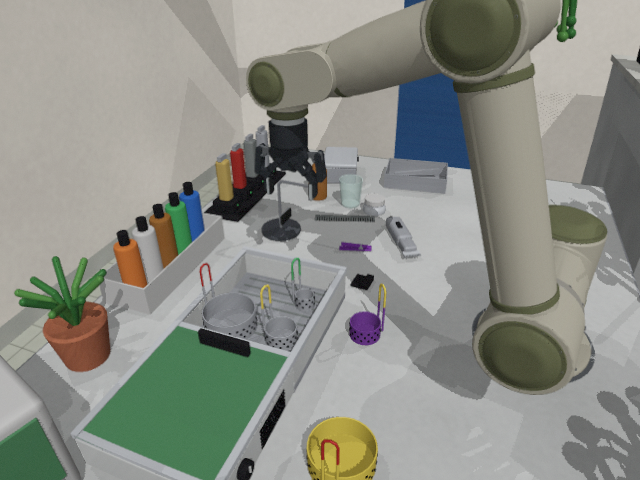

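Scene picture: the well holds a red handle (452,245), a yellow handle (412,212) and a green handle (370,232). Nothing blue shows, so b seems absent. The look-alikes are a purple cup with a yellow handle (338,212) and a yellow cup with a red handle (417,160), both outside the dryer. The hook stand's foot is at (300,377).

```bash
python3 - <<'E'
from h import *
s=cv2.imread('pics/scene0.png');d=cv2.imread('pics/side0.png')
a=cv2.resize(s[140:320,310:576],(798,540),interpolation=cv2.INTER_CUBIC)
b=np.hstack([cv2.resize(d[235:365,180:340],(480,390),interpolation=cv2.INTER_CUBIC),cv2.resize(s[280:410,260:340],(320,520),interpolation=cv2.INTER_CUBIC)[:390]])
cv2.imwrite('pics/c1.png',a)
c=np.zeros((600,800,3),np.uint8)
c[:390,:480]=cv2.resize(d[235:365,180:340],(480,390),interpolation=cv2.INTER_CUBIC)
c[:480,480:800]=cv2.resize(s[285:405,260:340],(320,480),interpolation=cv2.INTER_CUBIC)
c[390:600,:480]=cv2.resize(d[160:245,240:330],(480,453),interpolation=cv2.INTER_CUBIC)[120:330]
cv2.imwrite('pics/c2.png',c)
E
```

```text
(no output)
```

View pics/c1.png

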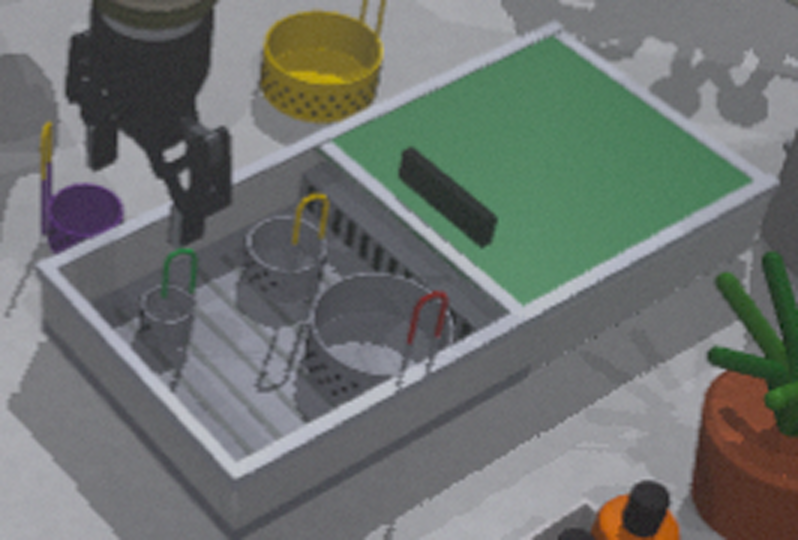

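View pics/c2.png

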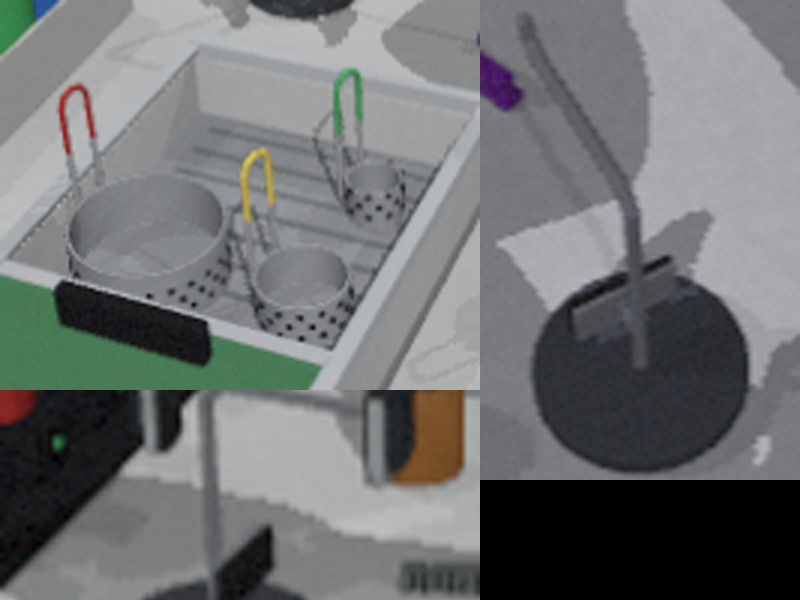

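```bash
python3 - <<'E'
from h import *
np.set_printoptions(precision=4,suppress=True)
f=grab('scene');g=grab('side')
for n,a,b,H in(('a',(454,237.9),(205.3,264),.158),('c',(414.7,205.9),(266,285.3),.144),('d',(370.7,223.9),(296,258.3),.137)):
    print(n,tri(f,a,g,b),onz(f,a,H))
for n,a,z in(('a',(437.3,250),.07),('c',(405.7,221.7),.06),('d',(365.7,241.7),.055)):print('rim',n,onz(f,a,z))
for p in((324,228.3),(389,298.3),(568.3,201),(495.7,149)):print('corner',onz(f,p,.087))
print('edge',onz(f,[(418,189),(484,244)],.085))
print('pull',onz(f,[(444.7,189.7),(474.7,211)],.113))
print('tip',onz(f,(270.5,289.5),.174),'bend',onz(f,(297,331),.156),'foot',onz(f,(300,377.5),.014),onz(f,(300.3,377.5),.014))
# foot ellipse: top disc by dark mask
hsv=cv2.cvtColor(f['frame'],cv2.COLOR_RGB2HSV);m=((hsv[...,2]<75)).astype(np.uint8);m[:330]=0;m[420:]=0;m[:,:265]=0;m[:,335:]=0
ys,xs=np.nonzero(m);P=onz(f,np.c_[xs,ys],.014);print('footpix',len(xs),(P.min(0)+P.max(0))/2,np.ptp(P,axis=0))
E
```

```text
a (array([0.642 , 0.1688, 0.1548]), np.float64(0.0015926509872268406)) [[0.6446 0.1668 0.158 ]]
c (array([0.5082, 0.1765, 0.1407]), np.float64(0.002697836546530287)) [[0.512  0.1744 0.144 ]]
d (array([0.4921, 0.0641, 0.1338]), np.float64(0.0019008881195957871)) [[0.4954 0.0624 0.137 ]]
rim a [[0.5971 0.179  0.07  ]]
rim c [[0.4789 0.1866 0.06  ]]
rim d [[0.473  0.0707 0.055 ]]
corner [[ 0.4071 -0.0023  0.087 ]]
corner [[ 0.6519 -0.0075  0.087 ]]
corner [[0.6668 0.5319 0.087 ]]
corner [[0.4242 0.5381 0.087 ]]
edge [[0.426  0.2675 0.085 ]
 [0.6523 0.2665 0.085 ]]
pull [[0.4866 0.2948 0.113 ]
 [0.5809 0.3009 0.113 ]]
tip [[ 0.5547 -0.2285  0.174 ]] bend [[ 0.6531 -0.2323  0.156 ]] foot [[ 0.6648 -0.2389  0.014 ]] [[ 0.6651 -0.2384  0.014 ]]
footpix 1883 [ 0.6635 -0.2384  0.014 ] [0.1114 0.1089 0.    ]
```

```bash
python3 - <<'E'
from h import *
np.set_printoptions(precision=3,suppress=True)
for p in((.643,.168,.3),(.639,-.236,.2),(.5,.063,.15),(.53,-.23,.2)):
    for y in(-10,170): print(p,y,kinematics.ik(p,down(np.radians(y))))
env.reach([.56,.13,.33],down(np.radians(-15)))
f=grab('wrist','w1');print(f['view'],f['mtx'],monitor.sense()['clock'])
E
```

```text
(0.643, 0.168, 0.3) -10 [ 0.08   0.62   0.861 -0.     1.66   1.825]
(0.643, 0.168, 0.3) 170 [ 0.08   0.62   0.861 -0.     1.66  -1.317]
(0.639, -0.236, 0.2) -10 [-0.525  0.694  0.99  -0.     1.458  1.22 ]
(0.639, -0.236, 0.2) 170 [-0.525  0.694  0.99  -0.     1.458 -1.922]
(0.5, 0.063, 0.15) -10 [-0.108  0.348  1.674 -0.     1.119  1.638]
(0.5, 0.063, 0.15) 170 [-0.108  0.348  1.674 -0.     1.119 -1.504]
(0.53, -0.23, 0.2) -10 [-0.612  0.453  1.38  -0.     1.309  1.133]
(0.53, -0.23, 0.2) 170 [-0.612  0.453  1.38  -0.     1.309 -2.008]
[[-0.258 -0.966 -0.     0.27 ]
 [-0.923  0.246  0.296  0.417]
 [-0.286  0.076 -0.955  0.624]
 [ 0.     0.     0.     1.   ]] [[361.171   0.    321.95 ]
 [  0.    361.171 237.899]
 [  0.      0.      1.   ]] 2.0583
```

View pics/w1.png

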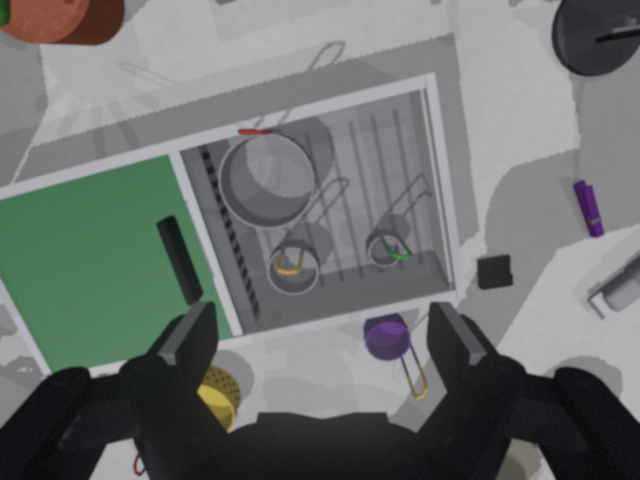

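The wrist picture shows the a rim centred at (267,181) with its red handle bar at (254,131). The c rim is at (293,268) with its yellow bend at (290,273), and the d rim is at (384,250) with its green bend at (399,254). The purple look-alike is outside the well at (387,337).

```bash
cat >> h.py <<'E'
HUE={'a':((0,6),(174,180)),'c':((20,32),),'d':((60,85),)}
TOP={'a':.158,'c':.144,'d':.137}; RIM={'a':.070,'c':.060,'d':.055}; RAD={'a':.056,'c':.034,'d':.023}
def mask(f,k):
    h=cv2.cvtColor(f['frame'],cv2.COLOR_RGB2HSV);m=np.zeros(h.shape[:2],np.uint8)
    for lo,hi in HUE[k]: m|=((h[...,0]>=lo)&(h[...,0]<=hi)&(h[...,1]>110)&(h[...,2]>60)).astype(np.uint8)
    return m
def blob(f,k,near,r=45):
    """pixels of the handle colour within r of pixel near"""
    ys,xs=np.nonzero(mask(f,k)); P=np.c_[xs,ys]; return P[np.linalg.norm(P-near,axis=1)<r]
E
python3 - <<'E'
from h import *
np.set_printoptions(precision=4,suppress=True)
f=grab('wrist');V=f['view'];print('cam',-V[:3,:3].T@V[:3,3])
rim={'a':(267,181),'c':(293.5,267.5),'d':(384.5,250)};near={'a':(254,131),'c':(290,265),'d':(399,250)}
for k in 'acd':
    P=blob(f,k,near[k]);c=onz(f,rim[k],RIM[k])[0]
    W=onz(f,P,TOP[k]-.002); r,s,_=cv2.minAreaRect(P.astype(np.float32))[0:3]
    print(k,len(P),'rimc',c,'pix',P.min(0),P.max(0),'meanW',W.mean(0),'Wext',W.min(0),W.max(0))
    # predicted eye pixels for yaws
    for y in(0,-10,-20,-30):
        yy=np.radians(y);e=c+RAD[k]*np.array([np.cos(yy),np.sin(yy),0]);e[2]=TOP[k]-.002
        print(y,e[:2],proj(f,e))
E
```

```text
cam [0.6333 0.1104 0.4718]
a 98 rimc [0.5926 0.1846 0.07  ] pix [239 130] [269 133] meanW [0.6444 0.1682 0.156 ] Wext [0.6408 0.1545 0.156 ] [0.6483 0.1789 0.156 ]
0 [0.6486 0.1846] [[232.3332 131.7906]]
-10 [0.6478 0.1748] [[243.5742 129.6606]]
-20 [0.6453 0.1654] [[255.1428 129.6228]]
-30 [0.6411 0.1566] [[266.6329 131.6817]]
c 100 rimc [0.4821 0.1868 0.06  ] pix [277 257] [300 273] meanW [0.5123 0.1783 0.142 ] Wext [0.507  0.1639 0.142 ] [0.5262 0.1874 0.142 ]
0 [0.5161 0.1868] [[277.5102 267.6492]]
-10 [0.5156 0.1809] [[283.4161 266.6843]]
-20 [0.5141 0.1752] [[289.4537 266.6946]]
-30 [0.5116 0.1698] [[295.4235 267.6802]]
d 36 rimc [0.4737 0.0739 0.055 ] pix [392 254] [409 257] meanW [0.4945 0.0669 0.135 ] Wext [0.4913 0.0584 0.135 ] [0.4983 0.0746 0.135 ]
0 [0.4967 0.0739] [[392.9918 255.3121]]
-10 [0.4963 0.0699] [[397.0011 254.6539]]
-20 [0.4953 0.066 ] [[401.0273 254.6556]]
-30 [0.4936 0.0624] [[404.9412 255.3168]]
```

```bash
cat >> h.py <<'E'
def pick(k,eye,yaw,off=0.,grip=60,lift=.30):
    """eye xy of handle bend; off = how far the pad centre lies behind the wire (away from post)"""
    q=down(yaw); x=np.array([np.cos(yaw),np.sin(yaw)]); p=np.array(eye)-off*x; z=TOP[k]-.020-env.hold_point_z
    env.reach([*p,z+.09],q); hit=env.movel([*p,z],.08,guard=8)
    env.close_gripper(grip); s=monitor.sense(); print('grip',hit,s['finger_gap'],s['gripper_force'],s['position'])
    env.movel([*p,lift],.15); s=monitor.sense(); print('lift',s['finger_gap'],s['contact_force'],s['clock'])
E
python3 - <<'E'
from h import *
np.set_printoptions(precision=4,suppress=True)
pick('a',(.6445,.1675),np.radians(-19))
f=grab('wrist');s=grab('scene');d=grab('side')
o=np.zeros((480,800,3),np.uint8);o[:,:400]=cv2.resize(f['frame'],None,fx=.625,fy=1)
o[:240,400:]=cv2.resize(s['frame'][60:300,280:580],(400,240));o[240:,400:]=cv2.resize(d['frame'][100:340,100:400],(400,240))
cv2.imwrite('pics/g1.png',o[...,::-1])
E
```

```text
grip False 0.2845300693380755 58.82008731365204 [0.6447 0.1675 0.1197]
lift 0.2802296264755841 [ 0.489  -0.8697 -1.6681] 5.9917
```

View pics/g1.png

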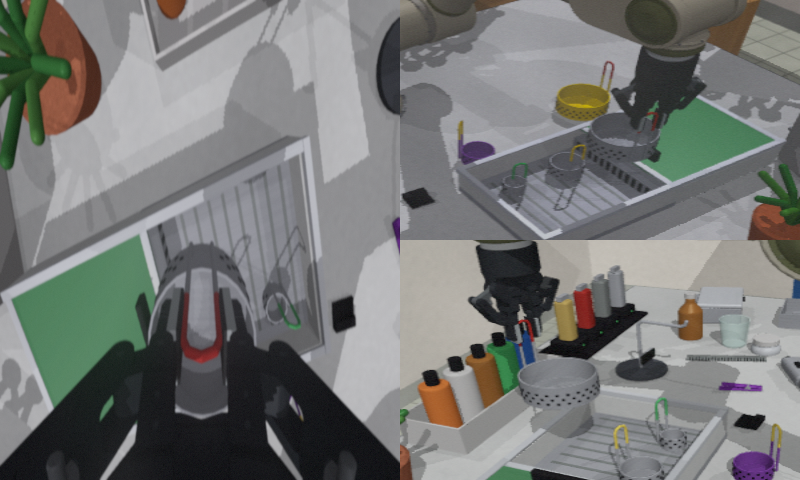

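Strainer a is held level: the red bend sits between the fingers at about (328,350) in the wrist picture, and the cup is free of the well. Next I measure the wire's offset in the tool frame and refine the hook.

```bash
python3 - <<'E'
from h import *
np.set_printoptions(precision=4,suppress=True)
f=grab('wrist');s=grab('scene');d=grab('side');t=monitor.sense();p=t['position'];Rt=R.from_quat(t['ee_rot']).as_matrix()
P=blob(f,'a',(328,330),60);print(P.min(0),P.max(0));b=[(P[:,0].min()+P[:,0].max())/2,P[:,1].max()]
w=onz(f,b,p[2]+.039)[0];print('wire tool',Rt.T@(w-p))
w=onz(f,b,p[2]+.036)[0];print('wire tool',Rt.T@(w-p))
print('tip',tri(s,(270.5,289.5),d,(314.5,182)),'bend',tri(s,(297,331),d,(282,183)))
h=np.array([.664,-.2385,0]);
for y in(-4,-5.5,-7):
    x=np.array([np.cos(np.radians(y)),np.sin(np.radians(y)),0]);Q=np.array([h-.106*x+[0,0,.176],h-.03*x+[0,0,.16],h-.01*x+[0,0,.156],h+[0,0,.014]])
    print(y,proj(s,Q).round(1).tolist(),proj(d,Q).round(1).tolist())
o=np.zeros((600,800,3),np.uint8);o[:,:400]=cv2.resize(s['frame'][275:395,255:335],(400,600),interpolation=2);o[:,400:]=cv2.resize(d['frame'][160:250,260:320],(400,600),interpolation=2)
cv2.imwrite('pics/hk.png',o[...,::-1])
E
```

```text
[289 293] [355 362]
wire tool [ 0.0005 -0.0001 -0.039 ]
wire tool [-0.0017 -0.0001 -0.036 ]
tip (array([ 0.5537, -0.2265,  0.1702]), np.float64(0.0033733165652552275)) bend (array([ 0.6491, -0.2307,  0.1505]), np.float64(0.0014245568549593917))
-4 [[270.2, 290.6], [289.5, 323.8], [294.8, 332.8], [299.9, 377.1]] [[314.0, 178.7], [287.7, 179.7], [281.0, 179.9], [280.4, 225.5]]
-5.5 [[271.5, 290.1], [289.9, 323.6], [294.9, 332.7], [299.9, 377.1]] [[313.6, 179.1], [287.5, 179.8], [280.9, 179.9], [280.4, 225.5]]
-7 [[272.8, 289.5], [290.2, 323.4], [295.0, 332.6], [299.9, 377.1]] [[313.1, 179.5], [287.4, 179.9], [280.9, 179.9], [280.4, 225.5]]
```

View pics/hk.png

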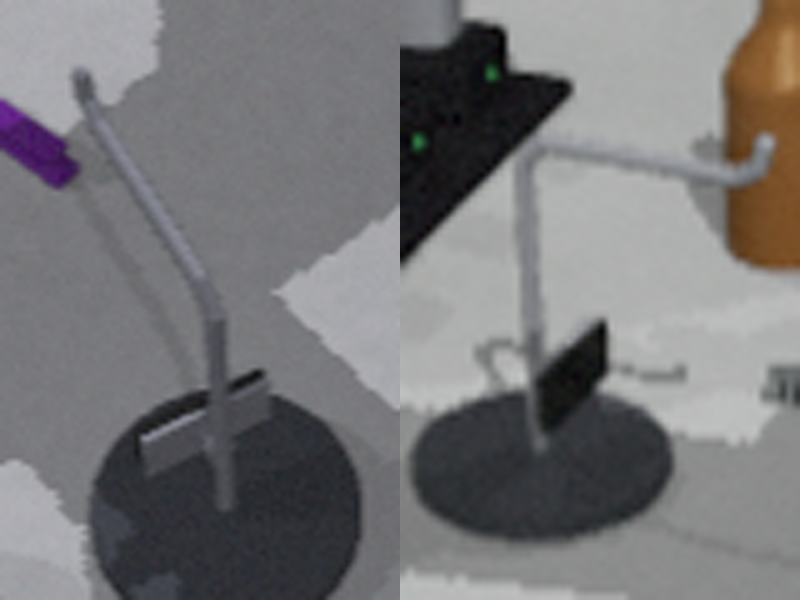

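```bash
python3 - <<'E'
from h import *
np.set_printoptions(precision=4,suppress=True)
s=grab('scene');d=grab('side')
hs=cv2.cvtColor(s['frame'],cv2.COLOR_RGB2GRAY).astype(float)
# hook axis: horizontally darkest/brightest profile per row
pts=[]
for r in range(300,330):
    c=int(round(274+(r-299)*21/31.)); row=hs[r,c-8:c+9]; bg=np.median(row); w=np.clip(np.abs(row-bg)-8,0,None); w[:4]=0;w[-4:]=0
    if w.sum()>0: pts.append((np.dot(w,np.arange(c-8,c+9))/w.sum(),r))
W=onz(s,pts,.156);k=np.polyfit(W[:,0],W[:,1],1);print('fit',k,np.degrees(np.arctan(k[0])),W[[0,-1]],np.std(W[:,1]-np.polyval(k,W[:,0])))
print('hand',onz(s,[(274,299),(285,314),(295,330)],.156)[:,:2].tolist())
print('side',onz(d,[(308,185.8),(296,184),(284,182)],.156)[:,:2].tolist(),onz(d,(281,227.5),.014),onz(d,(314.9,180.7),.174))
print('rest scene',onz(s,[(255+140/5,275+438/5),(255+265/5,275+372/5)],.065)[:,:2].tolist())
E
```

```text
fit [-0.0744 -0.1886] -4.254660032804473 [[ 0.5665 -0.2314  0.156 ]
 [ 0.6452 -0.2359  0.156 ]] 0.0008146443851246284
hand [[0.5655742531827106, -0.2286018995609636], [0.6078591854842024, -0.2300563935885368], [0.6491475784117077, -0.23415245998662482]]
side [[0.5731765693167111, -0.2259539008574063], [0.6066497512958935, -0.22639517205226212], [0.6412016789582833, -0.2280133714175614]] [[ 0.658 -0.229  0.014]] [[ 0.5534 -0.2243  0.174 ]]
rest scene [[0.644652231687174, -0.26309744665176815], [0.6473662270775328, -0.2067424148053249]]
```

```bash
cat >> h.py <<'E'
HY=np.radians(-3.7); HX=np.array([np.cos(HY),np.sin(HY)]); HO=np.array([.664,-.235])  # hook yaw, axis dir (+x), origin
def hk(x): return HO+x*HX
E
python3 - <<'E'
from h import *
np.set_printoptions(precision=4,suppress=True)
q=down(HY);p=hk(-.14)
env.reach([*p,.30],q); env.movel([*p,.168],.15)
f=grab('wrist','w2');t=monitor.sense();print(t['position'],t['clock'],t['finger_gap'])
print(proj(f,[[*hk(-.106),.176],[*hk(-.094),.16],[*hk(-.03),.16],[*HO,.014]]))
E
```

```text
[ 0.5247 -0.2262  0.169 ] 9.0 0.2835052237554994
[[321.9305 239.0566]
 [321.9445 200.8338]
 [322.1336  33.6802]
 [321.9889  37.742 ]]
```

View pics/w2.png

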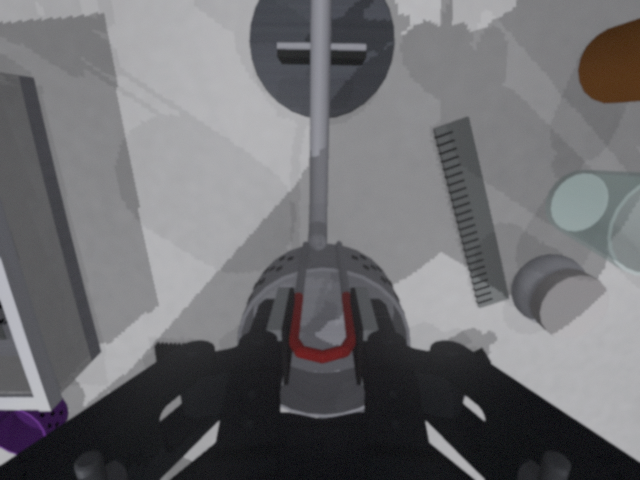

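Wrist picture: hook tip at (318,242) against a predicted 322, foot centre at 322 as predicted, red bend centred at (322,355). So the hook yaw is about 1.3° more negative, and the loop lines up with the hook.

```bash
sed -i 's/radians(-3.7)/radians(-5.0)/' h.py; cat >> h.py <<'E'
def hang(x,k=None,off=0.,zin=.168,ze=.125,v=.08):
    """from the staging pose: slide the handle along the hook to hook x, lower until it rests"""
    q=down(HY); p=hk(x-off)
    print('slide',env.movel([*p,zin],v,frame=None,guard=6)); 
    h=env.movel([*p,ze-.003],.03,guard=2.0 if k!='a' else 2.0); s=monitor.sense(); print('lower',h,s['position'],s['contact_force'],s['clock'])
E
python3 - <<'E'
from h import *
np.set_printoptions(precision=4,suppress=True)
f=grab('wrist');print(proj(f,[[*hk(-.02),.065],[*hk(-.106),.176]]))
env.movel([*hk(-.14),.168],.1,frame=down(HY))
hang(-.026,'a')
f=grab('wrist');s=grab('scene');d=grab('side')
o=np.zeros((480,800,3),np.uint8);o[:,:400]=cv2.resize(f['frame'],None,fx=.625,fy=1)
o[:240,400:]=cv2.resize(s['frame'][260:410,210:460],(400,240));o[240:,400:]=cv2.resize(d['frame'][100:250,230:480],(400,240))
cv2.imwrite('pics/g2.png',o[...,::-1])
E
```

```text
[[321.1846  53.7229]
 [315.6947 238.9096]]
slide False
lower True [ 0.6381 -0.2327  0.1257] [ 0.5737 -0.8446  3.7514] 12.1417
```

View pics/g2.png

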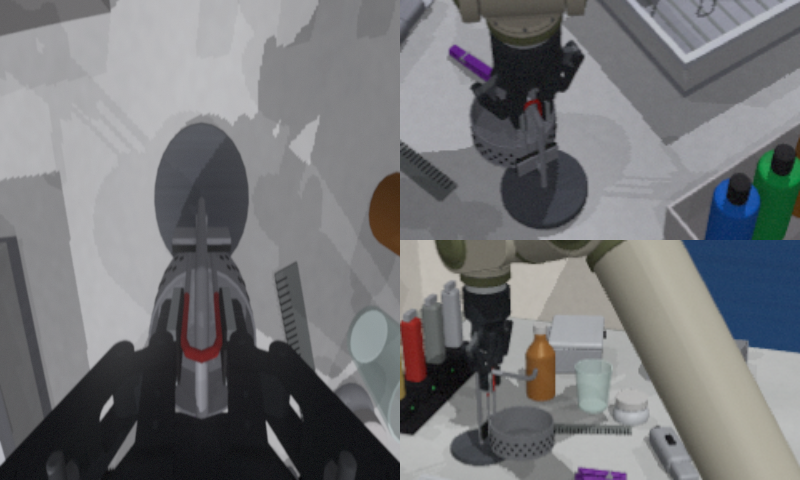

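Strainer a rests on the hook: contact came at TCP z 0.1257 against 0.125 expected. The hook runs through the middle of the loop at (203,340), close to the rest.

```bash
python3 - <<'E'
from h import *
np.set_printoptions(precision=4,suppress=True)
t=monitor.sense()['position']
env.release(); env.movel([t[0],t[1],.26],.12); 
env.reach([.56,.13,.33],down(np.radians(-15)))
f=grab('wrist');s=grab('scene');d=grab('side');print(monitor.sense()['clock'])
o=np.zeros((480,800,3),np.uint8);o[:,:400]=cv2.resize(f['frame'],None,fx=.625,fy=1)
o[:240,400:]=cv2.resize(s['frame'][260:410,210:460],(400,240));o[240:,400:]=cv2.resize(d['frame'][130:250,230:430],(400,240))
cv2.imwrite('pics/g3.png',o[...,::-1])
for k,n in(('c',(290,265)),('d',(399,250))):
    P=blob(f,k,n); print(k,P.min(0) if len(P) else None,P.max(0) if len(P) else None)
E
```

```text
15.75
c [276 259] [299 274]
d [391 254] [409 257]
```

View pics/g3.png

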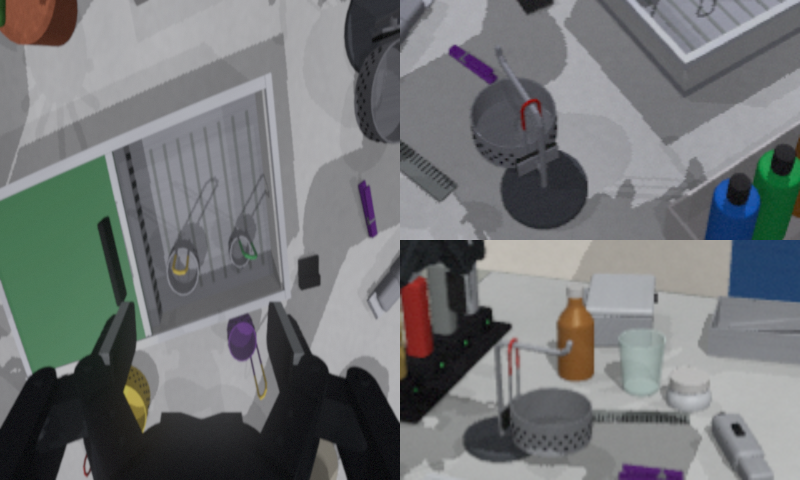

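a hangs plumb against the rest (red bend at (530,105) in the scene crop, cup level in the side crop). c and d have not moved in the well, so c is next, gripped 5 mm off-centre so the pads clear a's handle.

```bash
cat >> h.py <<'E'
def wire(k,near=(325,330),r=60):
    f=grab('wrist');t=monitor.sense();p=np.array(t['position']);Rt=R.from_quat(t['ee_rot']).as_matrix()
    P=blob(f,k,near,r); b=[(P[:,0].min()+P[:,0].max())/2,P[:,1].max()]
    return f,Rt.T@(onz(f,b,p[2]+.039)[0]-p),len(P)
E
python3 - <<'E'
from h import *
np.set_printoptions(precision=4,suppress=True)
pick('c',(.510,.1755),np.radians(-18),off=.005)
f,w,n=wire('c');print('wire in tool',w,n)
p=hk(-.16); env.reach([*p,.30],down(HY)); env.movel([*p,.172],.15)
f,w,n=wire('c');print('wire in tool',w,n)
s=grab('scene');d=grab('side');print(monitor.sense()['clock'],monitor.sense()['position'])
o=np.zeros((480,800,3),np.uint8);o[:,:400]=cv2.resize(f['frame'],None,fx=.625,fy=1)
o[:240,400:]=cv2.resize(s['frame'][220:410,180:430],(400,240));o[240:,400:]=cv2.resize(d['frame'][100:250,230:480],(400,240))
cv2.imwrite('pics/g4.png',o[...,::-1])
E
```

```text
grip False 0.28453267100618435 58.69697481393814 [0.5054 0.1771 0.1055]
lift 0.28579840367071274 [ 0.3365  0.0983 -1.2966] 19.725
wire in tool [ 0.0035 -0.0001 -0.039 ] 1494
wire in tool [ 0.0036 -0.0001 -0.039 ] 1473
22.4 [ 0.5049 -0.2212  0.1728]
```

View pics/g4.png

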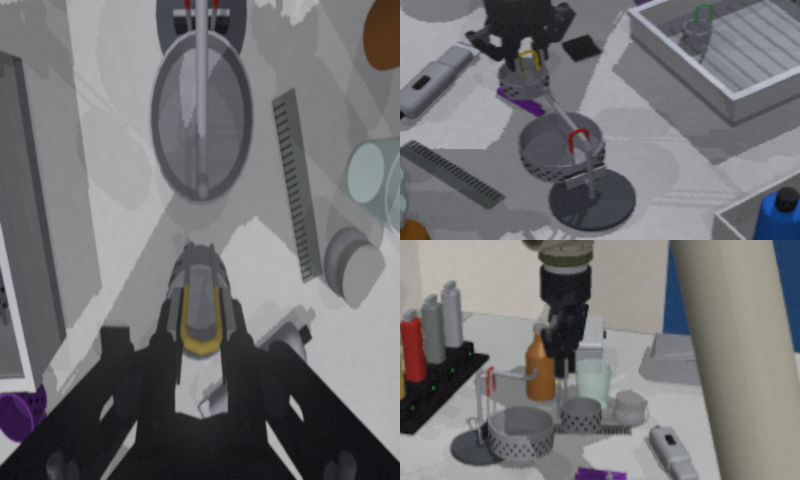

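c is held level at 3.6 mm offset, the hook tip (203,195) is on the loop's centre line, and a's rim lies ahead. Slide in and lower.

```bash
python3 - <<'E'
from h import *
np.set_printoptions(precision=4,suppress=True)
hang(-.0385,'c',off=.0036,zin=.172)
f=grab('wrist');s=grab('scene');d=grab('side')
o=np.zeros((480,800,3),np.uint8);o[:,:400]=cv2.resize(f['frame'],None,fx=.625,fy=1)
o[:240,400:]=cv2.resize(s['frame'][260:410,210:460],(400,240));o[240:,400:]=cv2.resize(d['frame'][130:250,230:430],(400,240))
cv2.imwrite('pics/g5.png',o[...,::-1])
E
```

```text
slide False
lower True [ 0.622  -0.2313  0.1252] [ 0.3659 -0.0757  3.524 ] 25.425
```

View pics/g5.png

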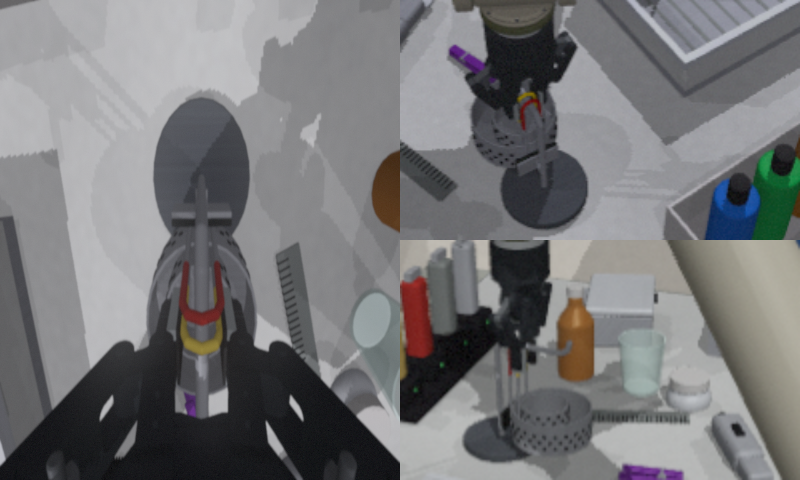

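c sits inside a with its bend on the hook (contact at 0.1252), the yellow bend just outside the red one at (203,345). Release it and look at d.

```bash
python3 - <<'E'
from h import *
np.set_printoptions(precision=4,suppress=True)
t=monitor.sense()['position']
env.release(); env.movel([t[0],t[1],.26],.12); 
env.reach([.56,.13,.33],down(np.radians(-15)))
f=grab('wrist');s=grab('scene');d=grab('side');print(monitor.sense()['clock'])
o=np.zeros((480,800,3),np.uint8);o[:,:400]=cv2.resize(f['frame'],None,fx=.625,fy=1)
o[:240,400:]=cv2.resize(s['frame'][260:410,210:460],(400,240));o[240:,400:]=cv2.resize(d['frame'][130:250,230:430],(400,240))
cv2.imwrite('pics/g6.png',o[...,::-1])
P=blob(f,'d',(399,250),80);print(len(P),P.min(0),P.max(0))
E
```

```text
29.025
36 [391 254] [409 257]
```

View pics/g6.png

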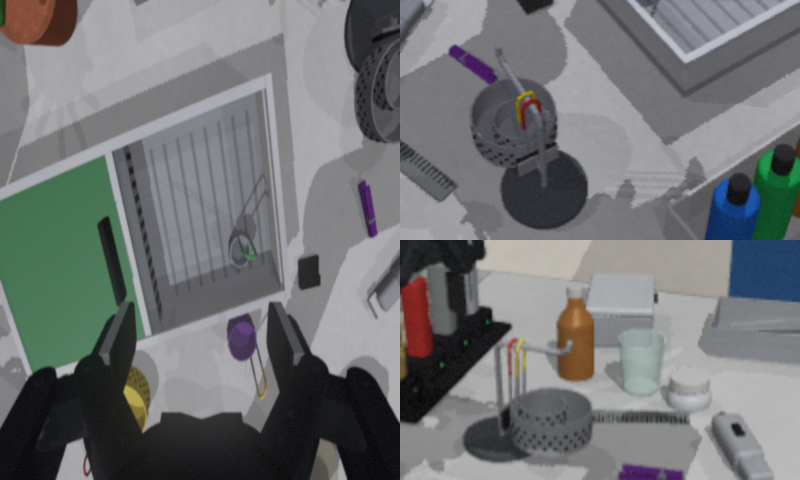

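c hangs nested in a, both bends side by side on the hook. d has not moved (green at (400,255)), so pick d and stage it.

```bash
python3 - <<'E'
from h import *
np.set_printoptions(precision=4,suppress=True)
pick('d',(.4945,.0655),np.radians(-19),off=.005)
p=hk(-.16); env.reach([*p,.30],down(HY)); env.movel([*p,.174],.15)
f,w,n=wire('d');print('wire in tool',w,n,monitor.sense()['finger_gap'])
if n>300 and abs(w[0])<.009 and abs(w[1])<.003:
    hang(-.0500,'d',off=w[0],zin=.174)
f=grab('wrist');s=grab('scene');d=grab('side')
o=np.zeros((480,800,3),np.uint8);o[:,:400]=cv2.resize(f['frame'],None,fx=.625,fy=1)
o[:240,400:]=cv2.resize(s['frame'][260:410,210:460],(400,240));o[240:,400:]=cv2.resize(d['frame'][130:250,230:430],(400,240))
cv2.imwrite('pics/g7.png',o[...,::-1])
E
```

```text
grip False 0.2804665352069503 58.62961873412132 [0.49   0.067  0.0986]
lift 0.28091376019601944 [-0.4327 -0.3999 -1.0024] 33.1
wire in tool [ 0.0047 -0.001  -0.039 ] 227 0.2837393245854267
```

View pics/g7.png

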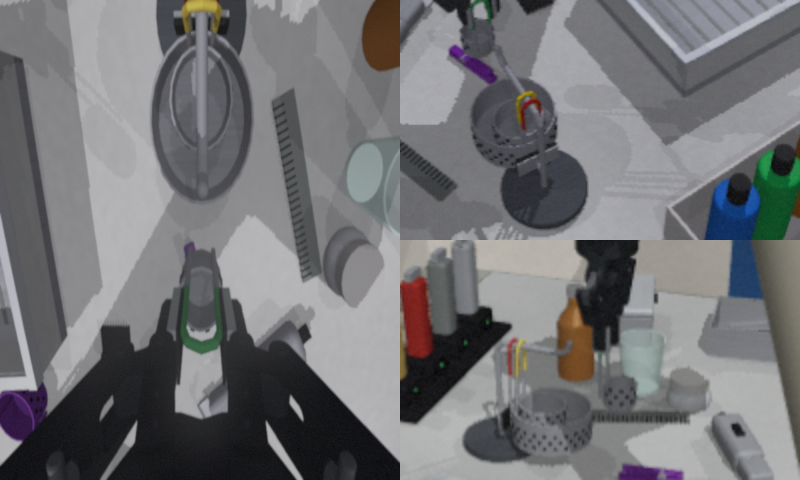

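d is held level (green bend at (202,350)). Only the green mask was too sparse, so the grip is good. Proceed.

```bash
python3 - <<'E'
from h import *
np.set_printoptions(precision=4,suppress=True)
hang(-.0500,'d',off=.0043,zin=.174)
f=grab('wrist');s=grab('scene');d=grab('side')
o=np.zeros((480,800,3),np.uint8);o[:,:400]=cv2.resize(f['frame'],None,fx=.625,fy=1)
o[:240,400:]=cv2.resize(s['frame'][260:410,210:460],(400,240));o[240:,400:]=cv2.resize(d['frame'][130:250,230:430],(400,240))
cv2.imwrite('pics/g8.png',o[...,::-1])
E
```

```text
slide False
lower True [ 0.6099 -0.2303  0.1257] [ 0.6027 -0.1224  3.6491] 38.3167
```

View pics/g8.png

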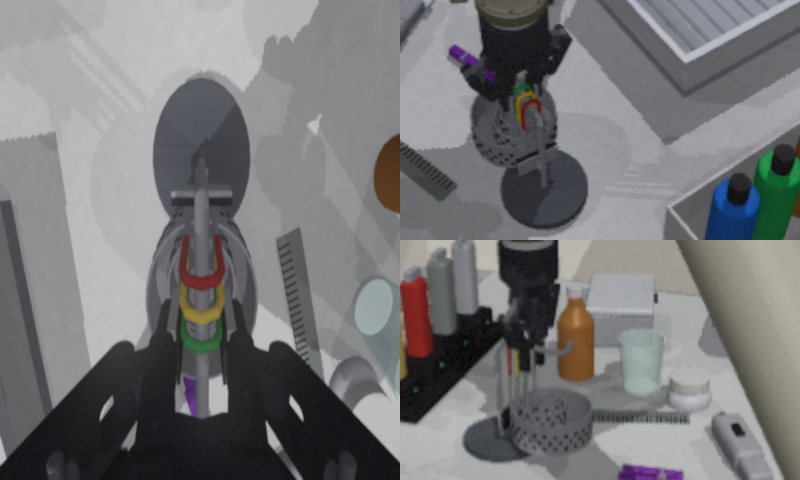

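All three bends sit on the hook in order red, yellow, green from the post, with contact at the right height. Release, then push the hatch shut with closed fingers behind the pull bar.

```bash
python3 - <<'E'
from h import *
np.set_printoptions(precision=4,suppress=True)
t=monitor.sense()['position']
env.release(); env.movel([t[0],t[1],.26],.12); env.close_gripper(30)
q=down(np.radians(88.3)); env.reach([.541,.35,.20],q)
print('down',env.movel([.541,.35,.094],.08,guard=5),monitor.sense()['position'])
print('push',env.movel([.541-.0297*.33,.02,.094],.07,guard=15))
s=monitor.sense();print(s['position'],s['contact_force'],s['clock'])
f=grab('scene');d=grab('side')
o=np.zeros((600,800,3),np.uint8);o[:300]=cv2.resize(f['frame'][130:330,210:590],(800,300));o[300:]=cv2.resize(d['frame'][130:400,40:440],(800,300))
cv2.imwrite('pics/g9.png',o[...,::-1])
E
```

```text
down False [0.5412 0.3501 0.0945]
push True
[0.5322 0.0553 0.0938] [0.0818 4.2941 3.1569] 48.3417
```

View pics/g9.png

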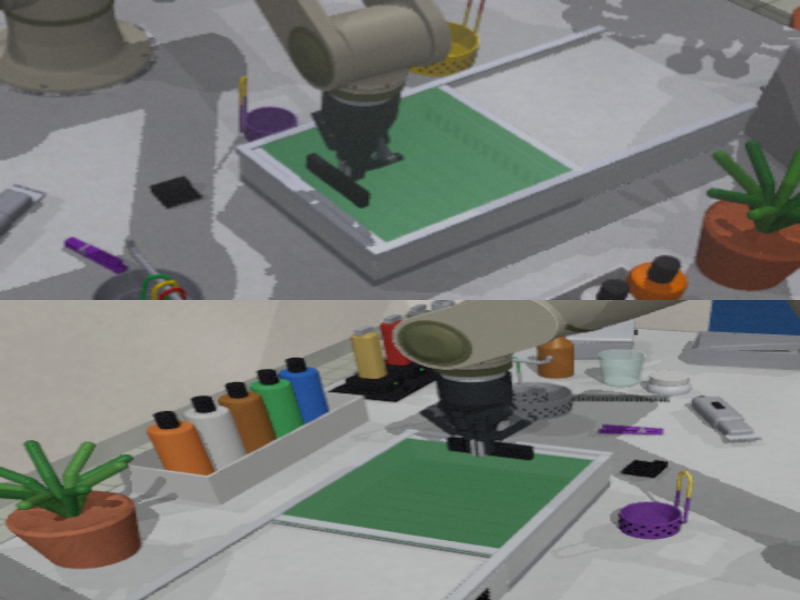

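The hatch is against the end frame (the push stopped at y=0.055, bar at (337,180) in the crop). Press once more slowly, back off and check everything.

```bash
python3 - <<'E'
from h import *
np.set_printoptions(precision=4,suppress=True)
p=monitor.sense()['position']
print(env.movel([p[0],p[1]-.02,.094],.015,guard=12)); s=monitor.sense(); print(s['position'],s['contact_force'])
p=s['position']; env.movel([p[0],p[1]+.03,.094],.08); env.movel([p[0],p[1]+.03,.25],.15); env.reach([.45,.1,.33],down(np.radians(88)))
f=grab('scene');d=grab('side');print(monitor.sense()['clock'])
o=np.zeros((600,800,3),np.uint8);o[:300,:400]=cv2.resize(f['frame'][180:330,300:500],(400,300));o[:300,400:]=cv2.resize(f['frame'][275:395,240:400],(400,300));o[300:,:400]=cv2.resize(d['frame'][225:375,180:380],(400,300));o[300:,400:]=cv2.resize(d['frame'][150:270,240:400],(400,300))
cv2.imwrite('pics/g10.png',o[...,::-1])
E
```

```text
True
[0.532  0.0554 0.0935] [0.1033 1.4424 1.4047]
51.2083
```

View pics/g10.png

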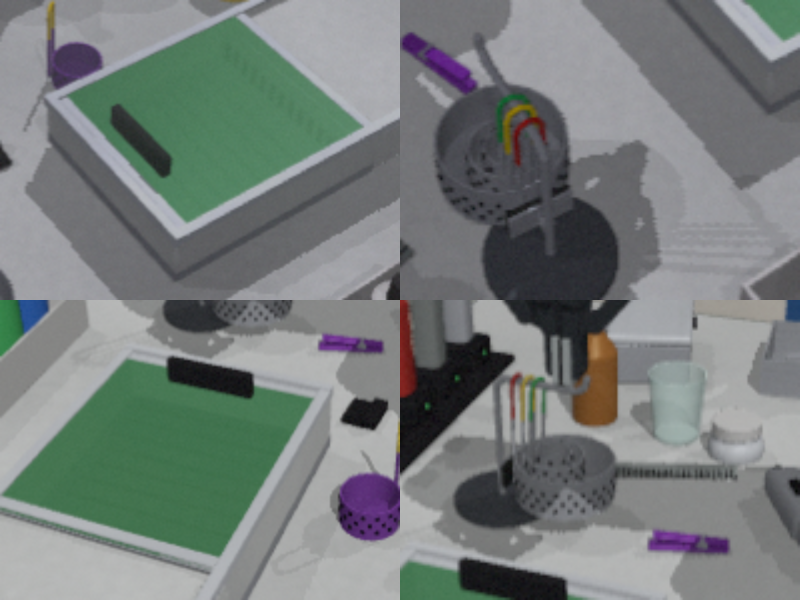

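The hatch is flush against the end frame. Red, yellow and green hang nested in order on the hook, nothing else has moved, and the arm is clear.

```bash
python3 -c "
from bench import job
print(job.hand_in())"
```

```text
the job is handed in; nothing more can be done
None
```

Job handed in: the three strainers present (a, c and d; b was absent) hang nested on the hook with the largest nearest the post, the hatch is fully shut, and nothing else on the table was moved.

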